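# Mix the touch-up paint under the stairs

## Task

Swing the orange lid of the case up and over until it stays open by itself, lift the green-capped paint jar out, press it upright in the middle of the mixer's red pad until the pad is fully down and hold it there for two seconds. Then stand the green jar upright, wholly on the round black mat, and let go: set it down without dropping or tipping it, leave the white jar standing in the open case, and do not knock the things lying around.

Things in the scene. Friction and masses are not known exactly. Their poses are not given: they have to be found in the camera images.
- case: Grey lower half of a hinged case, fixed: 152 (x) x 202 (y) x 65 mm high, walls 6 mm, inner floor 12 mm above the bench. Origin: centre of its underside. Its x axis points from the handle (robot) side to the hinge side, z up. Stands left or right of the mat, the mixer on the other side. Two jars stand in it, about 45 mm either side of its centre along y, in either order.
- case_lid (a joint): Hinge of the orange shell lid (152 x 202 mm, 40 mm deep, 0.25 kg) along the far (+x) rim of the case. 0 = shut, grows as it opens, 1.57 = upright, stop at 1.9. No spring: it falls shut when released below about 1.35 and falls on to the 1.9 stop by itself beyond that. Needs about 1.5 N at the bar.
- lid_bar (a point): Middle of the lid's steel pull bar: round, 10 mm diameter, 90 mm long, parallel to the case's y axis, its centre 40 mm out from the lid's front face, with arms at its ends. When shut it is 80 mm above the bench and is pinched from above, one finger before and one behind it; it may turn between the fingers. 192 mm from the hinge line along the lid, 15 mm above it.
- lid_hinge (a point): Middle of the lid's hinge axis, on the far rim of the case 65 mm above the bench; the axis is parallel to the case's y axis. The bar moves on a circle of 193 mm radius about it, up and away from the robot.
- green_jar: The jar to mix: upright closed cylinder 54 mm diameter, 80 mm high, green cap (top 24 mm) and green band, glass, about 0.22 kg. Origin: centre of its underside; z along its axis, up. It stands loose in the case, 12 mm above the bench.
- white_jar: Same jar with white cap and white band, stays standing in the case. Origin: centre of its underside.
- mixer: Touch mixer fixed to the bench: white housing 130 x 150 x 57 mm with a black cone up to 80 mm above the bench, red pad on top. Origin: centre of its underside.
- pad_top (a point): Centre of the top face of the mixer's red pad (72 mm diameter, flat), 105 mm above the bench when up, 93 mm when fully down. It moves with the pad.
- pad (a joint): Travel of the sprung pad: 0 = up, 0.012 m = fully down on its stop. Starts to move at about 4 N, needs 10 N at full travel.
- mat: Round black rubber mat, 110 mm diameter, 6 mm thick, fixed. Origin: centre of its underside, at bench height.
- brush: Loose paint brush 200 mm long lying beyond the mat, bystander.
- sanding_block: Loose cork sanding block 70 x 110 x 35 mm at the back left, bystander.
- mug: Loose blue mug 80 mm diameter, 90 mm high, on the far left, bystander.
- tape_roll: Loose roll of paper tape 100 mm diameter, 30 mm high, on the far right, bystander.
- offcut: Loose wood offcut 150 x 60 x 22 mm, on the far right, bystander.
Things that resemble listed ones, but are neither listed nor needed, are in the scene too. What is shaped like the mixer but pink is not meant.

How it is judged:
On the way, in this order (a step that is already met when the one before it is completed fails the run):
1. the lid stands open past upright by itself, untouched (value of joint case_lid above 1.6 rad and contact force between each of the arm, the fingers and case_lid below 0.2 N), for 0.3 s.
2. the green jar, held in the fingers, is lifted clear of the case (z of green_jar in the frame of case above 0.07 m and contact force between the fingers and green_jar above 1 N), for 0.1 s.
3. the held green jar presses the pad fully down (beyond 10.5 of 12 mm), upright within 0.15 rad and within 15 mm of the pad's centre, for 1 s (value of joint pad above 0.0105 m and contact force between green_jar and pad above 5 N and contact force between the fingers and green_jar above 1 N and horizontal distance between green_jar and pad_top below 0.015 m and angle between green_jar's own z axis and vertical below 0.15 rad), for 1 s.
At the end, for the whole second after the job is handed in: The green jar stands upright (within 0.1 rad), at rest and released on the black mat, its axis within 28 mm of the mat's centre; the pad is up again (within 3 mm); the lid stays open beyond 1.6 rad; the white jar stands upright in the case (horizontal distance between green_jar and mat below 0.028 m and z of green_jar in the frame of mat between 0.003 and 0.009 m and angle between each of green_jar, white_jar's own z axis and vertical below 0.1 rad and linear speed of green_jar below 0.02 m/s and value of joint case_lid above 1.6 rad and value of joint pad below 0.003 m and z of white_jar in the frame of case below 0.02 m and horizontal distance between white_jar and case below 0.09 m); the robot touches nothing.
It fails at once if the green jar is tipped by more than 0.6 rad (angle between green_jar's own z axis and vertical above 0.6 rad).
It fails at once if the green jar is dropped (moves faster than 0.35 m/s without being touched by the fingers) (linear speed of green_jar above 0.35 m/s and contact force between the fingers and green_jar below 0.05 N).
It fails at once if the white jar is tipped (0.6 rad) or taken out of the case (angle between white_jar's own z axis and vertical above 0.6 rad or z of white_jar in the frame of case above 0.06 m).
It fails at once if a bystander is knocked by more than 40 mm (distance of any of brush, sanding_block, mug, tape_roll, offcut from where it was at the start of the episode above 0.04 m).
It also fails if it takes over 64 s, if anything falls off the work surface, if the arm or the gripper's body presses on something with over 40 N, if the wrist force passes 120 N, or if a joint passes its speed limit or range.

## Robot

A 6-joint arm with a two-finger parallel gripper is mounted at the origin on the work surface. World frame = base frame: x ahead of the robot, y to its left, z up, the work surface at z = 0. Lengths are in m, angles in rad, forces in N, time in s.
With the tool pointing down it reaches from about 0.35 to 0.95 m from the base axis. Payload 17.4 kg.
Tool frame: the origin (TCP) lies at the very end of the fingers, on their centre line; the grasp point (between the pads) lies 19 mm behind it; z points along the fingers, y is the line along which they close (so a half turn about z gives the same grasp; the last joint's range is limited). The gripper opens to 93 mm and grips with 3 to 60 N. Pads are 15 mm wide; open, the fingers measure 128 mm over their backs; the gripper's body (75 mm by 188 mm) begins 65 mm behind the grasp point.
Start: joints at [-1.379, 0.116, 1.442, -0, 1.584, -0.038], TCP at [0.154, -0.657, 0.219] pointing down, gripper open.
Joint ranges: [-2.83, 2.83], [-0.83, 2.19], [0.07, 2.5], [-1.14, 4.28], [0.01, 3], [-2.97, 2.97]. Speed limits (rad/s): [1.89, 1.89, 2.22, 3.14, 3.14, 3.14].

## Interface

Orientations are given as a 3x3 rotation matrix whose columns are the frame's x, y, z axes.
In Python, from station import ctrl gives the robot as it stands. The module is installed in compiled form; this text tells all that it offers.
- The arm moves only by the tool jog_arm, never from a script. Its argument "plan" is a list that holds one entry, the list of rows, each a list of 5 numbers: the finger opening in mm, from 0 to 93, then the shift along the tool's x, y, z in mm, then the turn about the tool's z in degrees. In form: [[[fingers, tx, ty, tz, spin], ...]]. A call has exactly 5 rows; each row shifts and turns the commanded pose from where the row before left it, along the tool's axes as they then stand; what a row does not reach is not made up. A row lasts 1/10 s, in which the tool goes at most 50 mm and 8.59 degrees, less where a joint would pass 70% of its speed; a pose out of reach is approached as far as the arm can. A call with a gripper value outside its range is refused whole. The fingers move at their own pace and stop on an object; the grip force is fixed at half the most. Time passes only in rows, so rows that do not move let the fingers close, or fill a call up. It gives the time, the measured TCP pose, the force, the opening and the grip force at its end, in the units of the state.
- ctrl.read_state(): the state, without advancing time (a new reading comes with each control period).
- ctrl.read_camera(name): name is "scene" or "top" or "wrist"; returns a dict with "frame" (420x560x3 uint8, blue, green, red), "intrinsics" (3x3 intrinsics, pixels), "T" (4x4, takes a point from camera to world coordinates); the wrist camera has in their place "tool_from_camera" (4x4, takes a point from camera to tool coordinates, whose origin is the TCP and whose axes are the flange's). Camera axes: x right, y down, z forward; pixel columns grow to the right and rows downward; lengths in m; the calibration is good to about 2 mm. A picture is of the moment at which its call begins: read the wrist's pose just before it. There is no depth.
- ctrl.finish_job(): hands the job in; it is judged then, once.
The state is a dict: "clock": time; "joint_positions": joint angles; "qvel": joint speeds; "tau": joint torques, N m; "eef_pos": TCP position; "ee_rot": TCP orientation; "wrist_force": force on the tool from outside, world axes, zero at the start; "moment": the same for the moment, N m; "opening": finger opening in m; "grip_force": force on a finger pad.
Only numpy, scipy, OpenCV 4.12 (cv2) and the standard library are available. Lean on these libraries where they do the work, as an engineer would, in place of code of your own. Each camera call takes 0.05 s, during which the arm holds its last target. There are 200 camera calls.

## Working session

There is one attempt and no reset: what is moved stays moved. The work goes in short steps, Python scripts to look and compute and a tool call to move; the robot and the scene stay as the last step left them, time stands still between calls to the robot, and variables do not carry over. Pictures are saved under pics/ and viewed, at most 10 in all, crops included, and the job is handed in when it is done.

Besides the shell and the picture viewer there is one more tool, called after ">>>" as name(argument=value, ...) on one line, values as JSON. jog_arm: Moves the arm, as the interface text tells. Its arguments: {"type":"object","properties":{"plan":{"type":"array"}},"required":["plan"]}

```bash
mkdir -p pics
cat > h.py <<'E'
import numpy as np, cv2
from station import ctrl
def snap(n,f):
    s=ctrl.read_state(); c=ctrl.read_camera(n); cv2.imwrite('pics/'+f+'.png',c['frame'])
    T=c.get('T')
    if T is None:
        W=np.eye(4); W[:3,:3]=s['ee_rot']; W[:3,3]=s['eef_pos']; T=W@np.array(c['tool_from_camera'])
    np.savez('pics/'+f+'.npz',K=c['intrinsics'],T=T); return c
def pt(f,u,v,z):
    d=np.load('pics/'+f+'.npz'); K,T=d['K'],d['T']
    r=T[:3,:3]@np.linalg.solve(K,[u,v,1]); o=T[:3,3]; return o+r*(z-o[2])/r[2]
def px(f,p):
    d=np.load('pics/'+f+'.npz'); K,T=d['K'],d['T']
    q=K@(T[:3,:3].T@(np.array(p)-T[:3,3])); return q[:2]/q[2]
E
python3 - <<'E'
from h import *
np.set_printoptions(precision=3,suppress=True)
c=snap('top','top1');print(c['T'],c['intrinsics']);c=snap('scene','sc1');print(c['T'])
s=ctrl.read_state();print(s)
E
```

```text
[[-0.027 -0.984  0.178  0.27 ]
 [-1.     0.028  0.004 -0.01 ]
 [-0.009 -0.177 -0.984  1.477]
 [ 0.     0.     0.     1.   ]] [[515.493   0.    278.124]
 [  0.    515.493 210.724]
 [  0.      0.      1.   ]]
[[-0.077  0.842 -0.533  1.185]
 [ 0.997  0.063 -0.044  0.041]
 [-0.003 -0.535 -0.845  1.17 ]
 [ 0.     0.     0.     1.   ]]
{'clock': 0.1, 'joint_positions': array([-1.379,  0.116,  1.442,  0.   ,  1.584, -0.038]), 'qvel': array([-0.   , -0.003, -0.002,  0.001, -0.001,  0.001]), 'tau': array([  0.002, -72.289, -62.386,   0.078,   0.023,  -0.   ]), 'eef_pos': array([ 0.154, -0.657,  0.218]), 'ee_rot': array([[ 0.974,  0.228, -0.   ],
       [ 0.228, -0.974,  0.001],
       [ 0.   , -0.001, -1.   ]]), 'wrist_force': array([ 0.38 ,  0.555, -0.338]), 'moment': array([0.055, 0.048, 0.07 ]), 'grip_force': 0.0, 'opening': 0.09293796891788492}
```

View pics/top1.png

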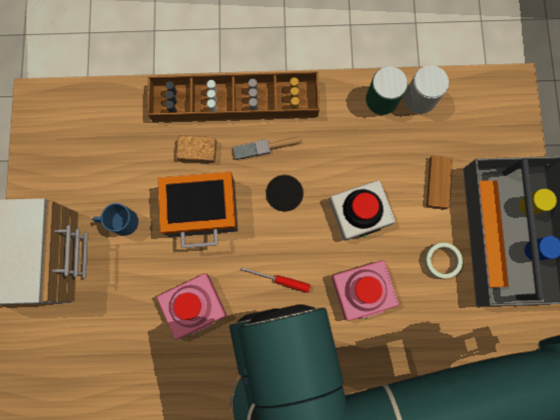

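View pics/sc1.png

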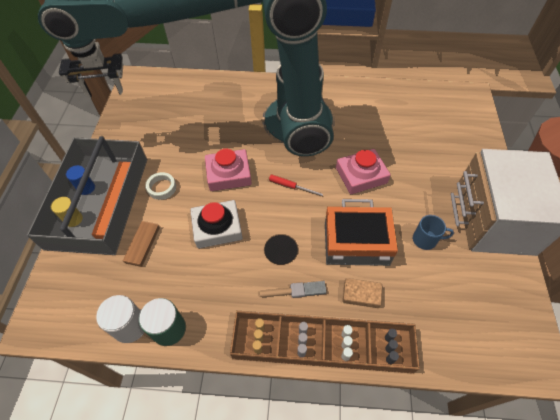

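The top view shows:
- **Case:** orange-lidded, at (197,205), with its pull bar at (199,243).
- **Mat:** at (285,193).
- **Mixer:** the white one with a black cone at (363,208).
- **Look-alikes:** pink mixers at (190,305) and (367,290); an orange bar in the toolbox at (493,233); jars in the toolbox at (545,200) and (550,247); cans at (388,90) and (428,90); drawer-box handles at (75,250), which could pass for the bar.

By the description I choose the case at (197,205), the white mixer and the black mat. One close crop will check this.

Run:
```python
from h import *
np.set_printoptions(precision=4,suppress=True)
im=cv2.imread('pics/top1.png')
cv2.imwrite('pics/crop1.png',cv2.resize(im[150:270,140:420],None,fx=2.8,fy=2.8,interpolation=cv2.INTER_CUBIC))
hsv=cv2.cvtColor(im,cv2.COLOR_BGR2HSV)
def cen(m,box):
    x0,y0,x1,y1=box; mm=np.zeros_like(m); mm[y0:y1,x0:x1]=m[y0:y1,x0:x1]
    cs=max(cv2.findContours(mm,cv2.RETR_EXTERNAL,cv2.CHAIN_APPROX_NONE)[0],key=cv2.contourArea)
    return cs
red=cv2.inRange(hsv,(0,180,120),(6,255,255))|cv2.inRange(hsv,(172,180,120),(180,255,255))
c=cen(red,(330,180,400,240)); e=cv2.fitEllipse(c);print('pad',e,pt('top1',*e[0],.105))
bl=cv2.inRange(hsv,(0,0,0),(180,255,50))
c=cen(bl,(260,165,310,220)); e=cv2.fitEllipse(c);print('mat',e,pt('top1',*e[0],.006))
org=cv2.inRange(hsv,(4,180,100),(16,255,255))
c=cen(org,(140,160,250,250)); r=cv2.minAreaRect(c);b=cv2.boxPoints(r);print('lid',r,b)
for q in b: print(pt('top1',*q,.105))
for q in [(180,246),(217,245),(199,245)]: print('bar',pt('top1',*q,.08))
```

```text
pad ((365.2770080566406, 205.30592346191406), (24.953805923461914, 25.918222427368164), 121.0300521850586) [ 0.5252 -0.2403  0.105 ]
mat ((284.086669921875, 192.80519104003906), (34.39613723754883, 35.04047775268555), 85.45143127441406) [ 0.5876 -0.0226  0.006 ]
lid ((195.4758758544922, 201.71035766601562), (55.308292388916016, 76.56793212890625), 85.2363510131836) [[155.0276 177.3311]
 [231.331  170.9724]
 [235.9241 226.0897]
 [159.6207 232.4483]]
[0.6199 0.3307 0.105 ]
[0.6317 0.1211 0.105 ]
[0.4784 0.1105 0.105 ]
[0.467 0.316 0.105]
bar [0.4318 0.2658 0.08  ]
bar [0.4316 0.1649 0.08  ]
bar [0.433 0.214 0.08 ]
```

View pics/crop1.png

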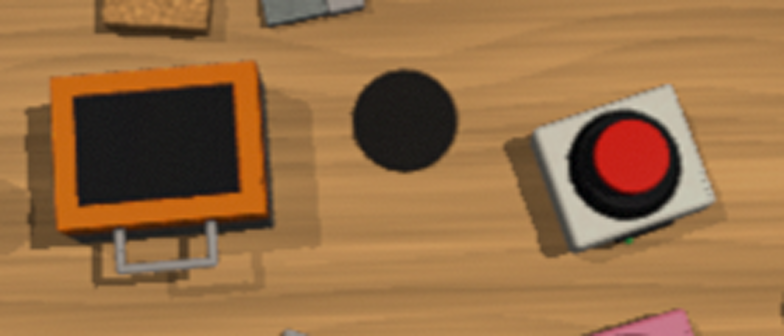

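The crop confirms the choice. The orange lid has its steel bar from crop px (120,270) to (215,262), the mat is at (405,120), and the white mixer's red pad is at (632,156). The lid measures about 0.21 x 0.153 m, the mat 110 mm and the pad 72 mm, all consistent with the listed sizes. The estimates are bar ≈ (0.433, 0.213), case yaw ≈ 4° and hinge ≈ (0.625, 0.227).

>>> jog_arm(plan=[[[93,28,-35,0,0],[93,28,-35,0,0],[93,28,-35,0,0],[93,28,-35,0,0],[93,28,-35,0,0]]])

```text
clock: 0.6
eef_pos: [0.2505, -0.4532, 0.2183]
ee_rot: [[0.974, 0.227, -0.0], [0.227, -0.974, 0.0], [0.0, -0.0, -1.0]]
wrist_force: [1.0, -1.2, 0.6]
opening: 0.093
grip_force: 0.0
```

>>> jog_arm(plan=[[[93,28,-35,0,0],[93,28,-35,0,0],[93,28,-35,0,0],[93,28,-35,0,0],[93,28,-35,0,0]]])

```text
clock: 1.1
eef_pos: [0.3469, -0.251, 0.2185]
ee_rot: [[0.974, 0.227, 0.0], [0.227, -0.974, -0.0], [0.0, 0.0, -1.0]]
wrist_force: [0.8, -0.8, -0.5]
opening: 0.0928
grip_force: 0.0
```

>>> jog_arm(plan=[[[93,0,0,0,-8],[93,0,0,0,-8],[93,0,0,0,-8],[93,0,0,0,-8],[93,0,0,0,-8]]])

```text
clock: 1.6
eef_pos: [0.3466, -0.2525, 0.2184]
ee_rot: [[0.595, 0.804, -0.0], [0.804, -0.595, 0.0], [-0.0, -0.0, -1.0]]
wrist_force: [0.4, 1.2, 0.2]
opening: 0.0928
grip_force: 0.0
```

>>> jog_arm(plan=[[[93,0,0,0,-8],[93,0,0,0,-8],[93,0,0,0,-8],[93,0,0,0,-8],[93,0,0,0,-8]]])

```text
clock: 2.1
eef_pos: [0.3466, -0.2526, 0.2184]
ee_rot: [[-0.061, 0.998, -0.0], [0.998, 0.061, 0.0], [0.0, -0.0, -1.0]]
wrist_force: [0.1, 0.1, -0.1]
opening: 0.0933
grip_force: 0.0
```

>>> jog_arm(plan=[[[93,46,11.4,0,0],[93,46,11.4,0,0],[93,46,11.4,0,0],[93,46,11.4,0,0],[93,46,11.4,0,0]]])

```text
clock: 2.6
eef_pos: [0.3906, -0.0181, 0.2187]
ee_rot: [[-0.055, 0.998, 0.001], [0.998, 0.055, -0.0], [-0.0, 0.001, -1.0]]
wrist_force: [1.3, 0.2, -0.1]
opening: 0.0927
grip_force: 0.0
```

>>> jog_arm(plan=[[[93,46,11.4,0,0],[93,46,11.4,0,0],[93,46,11.4,0,0],[93,46,11.4,0,0],[93,46,11.4,0,0]]])

```text
clock: 3.1
eef_pos: [0.4348, 0.2151, 0.2185]
ee_rot: [[-0.056, 0.998, 0.0], [0.998, 0.056, 0.0], [-0.0, 0.0, -1.0]]
wrist_force: [0.8, -0.6, 0.2]
opening: 0.0931
grip_force: 0.0
```

>>> jog_arm(plan=[[[60,0,0,0,0],[30,0,0,0,0],[26,0,0,0,0],[26,0,0,0,0],[26,0,0,0,0]]])

```text
clock: 3.6
eef_pos: [0.4352, 0.212, 0.2189]
ee_rot: [[-0.054, 0.999, 0.001], [0.999, 0.054, 0.0], [0.0, 0.001, -1.0]]
wrist_force: [-0.5, 0.1, -0.2]
opening: 0.0576
grip_force: 0.0
```

Run:
```python
from h import *
np.set_printoptions(precision=4,suppress=True)
c=snap('wrist','w1');print(c['tool_from_camera'])
for p in [(.433,.213,.08),(.43,.258,.08),(.436,.168,.08)]: print(px('w1',p))
```

```text
[[-0.0009 -0.9603 -0.279   0.0774]
 [ 1.     -0.0009  0.      0.0003]
 [-0.0003 -0.279   0.9603 -0.1653]
 [ 0.      0.      0.      1.    ]]
[275.6576 199.5147]
[274.9091 154.1066]
[276.3484 241.4209]
```

View pics/w1.png

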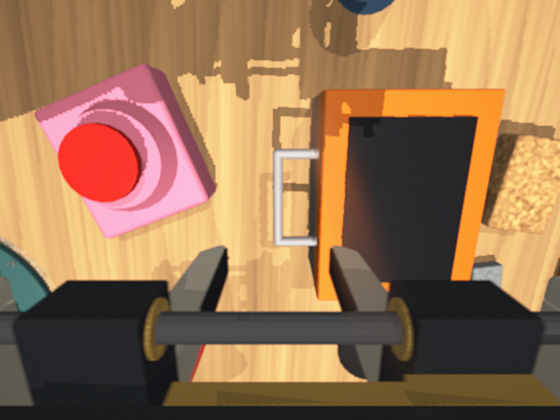

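The wrist view shows the bar at u≈278, v 152–243. My estimate predicted u≈276, v 154–241, so it is within 2 mm and the yaw is aligned. Next I descend and pinch, and have a script print the arc increments.

>>> jog_arm(plan=[[[26,0,0,0,0],[26,0,0,20,0],[26,0,0,30,0],[26,0,0,30,0],[26,0,0,30,0]]])

```text
clock: 4.15
eef_pos: [0.4351, 0.2126, 0.1077]
ee_rot: [[-0.055, 0.998, 0.001], [0.998, 0.055, 0.0], [0.0, 0.001, -1.0]]
wrist_force: [0.6, -0.9, 0.4]
opening: 0.0257
grip_force: 0.0
```

>>> jog_arm(plan=[[[26,0,0,20,0],[26,0,0,15,0],[26,0,0,10,0],[0,0,0,0,0],[0,0,0,0,0]]])

```text
clock: 4.65
eef_pos: [0.4355, 0.213, 0.0644]
ee_rot: [[-0.055, 0.998, 0.001], [0.998, 0.055, 0.0], [0.0, 0.001, -1.0]]
wrist_force: [0.1, 1.1, 0.1]
opening: 0.0147
grip_force: 0.0
```

>>> jog_arm(plan=[[[0,0,0,0,0],[0,0,0,0,0],[0,0,0,0,0],[0,0,0,0,0],[0,0,0,0,0]]])

```text
clock: 5.15
eef_pos: [0.4346, 0.213, 0.0645]
ee_rot: [[-0.055, 0.998, -0.001], [0.998, 0.055, 0.0], [0.0, -0.001, -1.0]]
wrist_force: [-8.6, -0.8, 3.5]
opening: 0.0092
grip_force: 30.0
```

Run:
```python
import numpy as np
a=np.radians(np.linspace(4.47,4.47+97.5,26));R=192.6
print(np.round(np.c_[np.diff(-R*np.cos(a)),-np.diff(R*np.sin(a))],1).tolist())
```

```text
[[1.5, -13.0], [2.3, -12.9], [3.2, -12.7], [4.1, -12.5], [4.9, -12.2], [5.7, -11.8], [6.5, -11.4], [7.3, -10.9], [8.0, -10.4], [8.7, -9.8], [9.3, -9.2], [9.9, -8.5], [10.5, -7.8], [11.0, -7.1], [11.5, -6.4], [11.9, -5.6], [12.2, -4.7], [12.5, -3.9], [12.8, -3.0], [12.9, -2.2], [13.0, -1.3], [13.1, -0.4], [13.1, 0.5], [13.0, 1.4], [12.9, 2.3]]
```

Gripped: opening 9 mm on the 10 mm bar, 30 N. I start along the arc.

>>> jog_arm(plan=[[[0,0,1.5,-13,0],[0,0,2.3,-12.9,0],[0,0,3.2,-12.7,0],[0,0,4.1,-12.5,0],[0,0,4.9,-12.2,0]]])

```text
clock: 5.65
eef_pos: [0.4505, 0.2139, 0.1289]
ee_rot: [[-0.055, 0.998, -0.001], [0.998, 0.055, 0.0], [0.0, -0.001, -1.0]]
wrist_force: [-9.1, -0.0, 1.6]
opening: 0.0092
grip_force: 30.0
```

>>> jog_arm(plan=[[[0,0,5.7,-11.8,0],[0,0,6.5,-11.4,0],[0,0,7.3,-10.9,0],[0,0,8,-10.4,0],[0,0,8.7,-9.8,0]]])

```text
clock: 6.15
eef_pos: [0.4865, 0.216, 0.1846]
ee_rot: [[-0.056, 0.998, -0.001], [0.998, 0.056, 0.001], [0.001, -0.001, -1.0]]
wrist_force: [-19.0, -2.3, 14.4]
opening: 0.0093
grip_force: 30.0
```

>>> jog_arm(plan=[[[0,0,8.3,-10.2,0],[0,0,9,-9.3,0],[0,0,9.8,-8.6,0],[0,0,10.5,-7.8,0],[0,0,11,-7.1,0]]])

```text
clock: 6.65
eef_pos: [0.5366, 0.2186, 0.2247]
ee_rot: [[-0.055, 0.998, 0.0], [0.998, 0.055, 0.0], [0.0, 0.0, -1.0]]
wrist_force: [2.6, 3.5, -7.8]
opening: 0.0093
grip_force: 30.0
```

>>> jog_arm(plan=[[[0,0,11.4,-6.4,0],[0,0,11.8,-5.6,0],[0,0,12.2,-4.7,0],[0,0,12.5,-3.9,0],[0,0,12.8,-3,0]]])

```text
clock: 7.15
eef_pos: [0.597, 0.222, 0.2463]
ee_rot: [[-0.055, 0.998, -0.002], [0.998, 0.055, -0.0], [-0.0, -0.002, -1.0]]
wrist_force: [1.0, 3.9, -16.5]
opening: 0.0089
grip_force: 30.0
```

>>> jog_arm(plan=[[[0,0,12.9,-1.2,0],[0,0,13,-0.3,0],[0,0,13,1,0],[0,0,13,1.8,0],[0,0,13,2.8,0]]])

```text
clock: 7.65
eef_pos: [0.6627, 0.2256, 0.2452]
ee_rot: [[-0.055, 0.998, 0.003], [0.998, 0.055, 0.001], [0.001, 0.003, -1.0]]
wrist_force: [0.8, 3.7, 7.4]
opening: 0.009
grip_force: 30.0
```

>>> jog_arm(plan=[[[0,0,8,2,0],[0,0,0,0,0],[20,0,0,0,0],[20,0,0,-2,0],[24,0,0,-15,0]]])

```text
clock: 8.15
eef_pos: [0.6689, 0.2254, 0.2574]
ee_rot: [[-0.055, 0.998, -0.003], [0.998, 0.055, -0.001], [-0.001, -0.003, -1.0]]
wrist_force: [0.3, -0.1, -1.0]
opening: 0.0224
grip_force: 0.0
```

>>> jog_arm(plan=[[[24,0,0,-30,0],[40,0,0,-40,0],[60,0,0,-40,0],[93,0,-10,-20,0],[93,0,-30,0,0]]])

```text
clock: 8.65
eef_pos: [0.6301, 0.2234, 0.3926]
ee_rot: [[-0.054, 0.999, 0.004], [0.999, 0.054, 0.001], [0.001, 0.004, -1.0]]
wrist_force: [0.6, 0.2, -0.4]
opening: 0.0512
grip_force: 0.0
```

Run:
```python
from h import *
snap('top','top2')
im=cv2.imread('pics/top2.png')
cv2.imwrite('pics/crop2.png',cv2.resize(im[110:290,140:420],None,fx=2.8,fy=2.8,interpolation=cv2.INTER_CUBIC))
```

```text
(no output)
```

View pics/crop2.png

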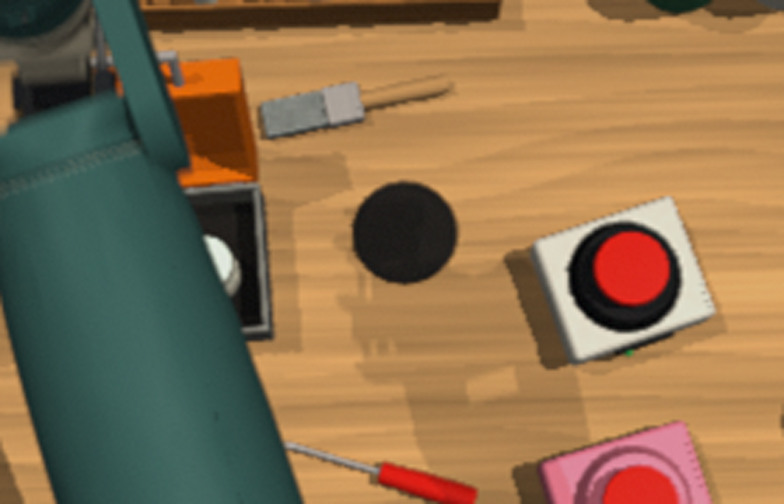

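The lid is open and the arm is clear of it. The white jar is at crop px (220,262), which is the case's −y side, so the green jar should stand at about (0.548, 0.2655). I go above it and look.

>>> jog_arm(plan=[[[85,10,-20,0,0],[85,12,-20,20,0],[85,12,-20,30,0],[85,12,-20,30,0],[85,0,0,10,0]]])

```text
clock: 9.2
eef_pos: [0.5446, 0.2658, 0.2974]
ee_rot: [[-0.057, 0.998, -0.002], [0.998, 0.057, -0.001], [-0.001, -0.002, -1.0]]
wrist_force: [-0.1, -0.8, -0.0]
opening: 0.0849
grip_force: 0.0
```

>>> jog_arm(plan=[[[85,0,0,0,0],[85,0,0,0,0],[85,0,0,0,0],[85,0,0,0,0],[85,0,0,0,0]]])

```text
clock: 9.7
eef_pos: [0.5472, 0.265, 0.2993]
ee_rot: [[-0.055, 0.998, 0.001], [0.998, 0.055, 0.0], [0.0, 0.001, -1.0]]
wrist_force: [0.1, -0.2, 0.9]
opening: 0.0851
grip_force: 0.0
```

Run:
```python
from h import *
np.set_printoptions(precision=4,suppress=True)
c=snap('wrist','w2');print(ctrl.read_state()['eef_pos'])
print(px('w2',(.548,.2655,.092)),px('w2',(.553,.176,.092)))
hsv=cv2.cvtColor(c['frame'],cv2.COLOR_BGR2HSV)
g=cv2.inRange(hsv,(40,80,40),(85,255,255))
for cn in cv2.findContours(g,cv2.RETR_EXTERNAL,cv2.CHAIN_APPROX_NONE)[0]:
    if cv2.contourArea(cn)>400:
        (u,v),r=cv2.minEnclosingCircle(cn);print(u,v,r,cv2.boundingRect(cn),pt('w2',u,v,.092))
```

```text
[0.5471 0.265  0.2991]
[278.4673 186.3692] [278.5767 254.3525]
275.0 180.8800048828125 25.199596405029297 (253, 156, 45, 51) [0.5434 0.272  0.092 ]
```

View pics/w2.png

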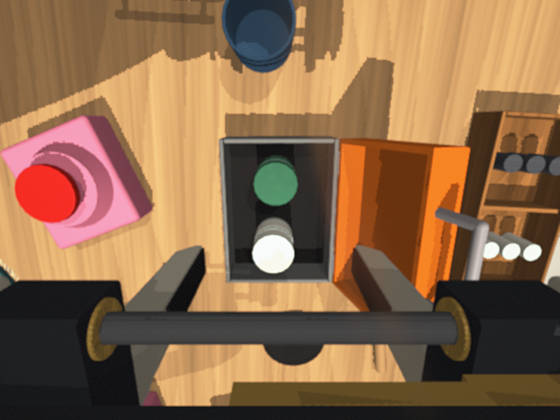

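The wrist view shows the green cap top centred at about (275.5,185) and the white one at (273,253). The cap is ~44 px across, which is 54 mm. This puts the green jar at about (0.544, 0.267), so I shift, descend and grip.

>>> jog_arm(plan=[[[74,2,-3,0,0],[74,0,0,40,0],[74,0,0,40,0],[74,0,0,40,0],[74,0,0,30,0]]])

```text
clock: 10.25
eef_pos: [0.5428, 0.2668, 0.1462]
ee_rot: [[-0.055, 0.998, -0.002], [0.998, 0.055, -0.001], [-0.001, -0.002, -1.0]]
wrist_force: [0.9, -0.6, 0.4]
opening: 0.0744
grip_force: 0.0
```

>>> jog_arm(plan=[[[74,0,0,25,0],[74,0,0,22,0],[74,0,0,18,0],[74,0,0,14,0],[74,0,0,10,0]]])

```text
clock: 10.75
eef_pos: [0.5434, 0.267, 0.0589]
ee_rot: [[-0.055, 0.998, -0.0], [0.998, 0.055, -0.0], [-0.0, -0.001, -1.0]]
wrist_force: [-0.2, -0.0, -0.2]
opening: 0.0742
grip_force: 0.0
```

>>> jog_arm(plan=[[[74,0,0,0,0],[65,0,0,0,0],[58,0,0,0,0],[50,0,0,0,0],[50,0,0,0,0]]])

```text
clock: 11.25
eef_pos: [0.544, 0.2671, 0.0605]
ee_rot: [[-0.055, 0.998, 0.001], [0.998, 0.055, 0.0], [0.0, 0.001, -1.0]]
wrist_force: [0.2, -0.6, 3.7]
opening: 0.0533
grip_force: 30.0
```

>>> jog_arm(plan=[[[40,0,0,0,0],[40,0,0,0,0],[40,0,0,0,0],[40,0,0,0,0],[40,0,0,0,0]]])

```text
clock: 11.75
eef_pos: [0.544, 0.2671, 0.0605]
ee_rot: [[-0.055, 0.998, 0.001], [0.998, 0.055, 0.0], [0.0, 0.001, -1.0]]
wrist_force: [-0.6, -0.1, 7.1]
opening: 0.0537
grip_force: 30.0
```

Gripped at 53.7 mm (54 mm jar). I lift it and carry it over to above the pad at (0.525, −0.240).

>>> jog_arm(plan=[[[40,0,0,-15,0],[40,0,0,-30,0],[40,0,0,-40,0],[40,0,0,-40,0],[40,0,0,-25,0]]])

```text
clock: 12.25
eef_pos: [0.5439, 0.2671, 0.214]
ee_rot: [[-0.055, 0.998, 0.003], [0.998, 0.055, 0.001], [0.001, 0.003, -1.0]]
wrist_force: [-0.7, -0.7, -1.6]
opening: 0.0536
grip_force: 30.0
```

>>> jog_arm(plan=[[[40,0,0,0,0],[40,-10,-1,0,0],[40,-20,-2,0,0],[40,-30,-3,0,0],[40,-35,-3,0,0]]])

```text
clock: 12.75
eef_pos: [0.5389, 0.1703, 0.2076]
ee_rot: [[-0.056, 0.998, -0.003], [0.998, 0.056, -0.001], [-0.001, -0.003, -1.0]]
wrist_force: [0.8, 0.1, -1.6]
opening: 0.0536
grip_force: 30.0
```

>>> jog_arm(plan=[[[40,-40,-4,0,0],[40,-40,-4,0,0],[40,-40,-4,0,0],[40,-40,-4,0,0],[40,-40,-4,0,0]]])

```text
clock: 13.25
eef_pos: [0.5297, -0.0312, 0.2079]
ee_rot: [[-0.055, 0.998, -0.003], [0.998, 0.055, 0.0], [0.0, -0.003, -1.0]]
wrist_force: [0.6, 0.5, -1.5]
opening: 0.0536
grip_force: 30.0
```

>>> jog_arm(plan=[[[40,-40,-4,0,0],[40,-40,-4,0,0],[40,-40,-4,0,0],[40,-35,-3,0,0],[40,-25,-2,0,0]]])

```text
clock: 13.75
eef_pos: [0.5224, -0.2121, 0.2077]
ee_rot: [[-0.054, 0.999, -0.003], [0.999, 0.054, 0.001], [0.001, -0.003, -1.0]]
wrist_force: [0.1, 0.1, -2.1]
opening: 0.0537
grip_force: 30.0
```

>>> jog_arm(plan=[[[40,-15,-1,0,0],[40,-10,0,0,0],[40,0,0,0,0],[40,0,0,0,0],[40,0,0,0,0]]])

```text
clock: 14.25
eef_pos: [0.5245, -0.2339, 0.2097]
ee_rot: [[-0.056, 0.998, -0.0], [0.998, 0.056, 0.0], [0.0, 0.0, -1.0]]
wrist_force: [-1.2, 0.1, -2.1]
opening: 0.0535
grip_force: 30.0
```

Run:
```python
from h import *
np.set_printoptions(precision=4,suppress=True)
s=ctrl.read_state();print(s['eef_pos'],s['opening'],s['grip_force'])
snap('top','top3')
w=snap('wrist','w3')['frame']
im=cv2.imread('pics/top3.png')
a=cv2.resize(im[110:290,140:420],(400,257)); b=cv2.resize(w,(400,300))
cv2.imwrite('pics/m3.png',np.vstack([a,b]))
print(px('w3',(.5252,-.2403,.105)))
```

```text
[ 0.5245 -0.2339  0.2097] 0.05351751904743245 29.999686710216338
[278.1924 216.735 ]
```

View pics/m3.png

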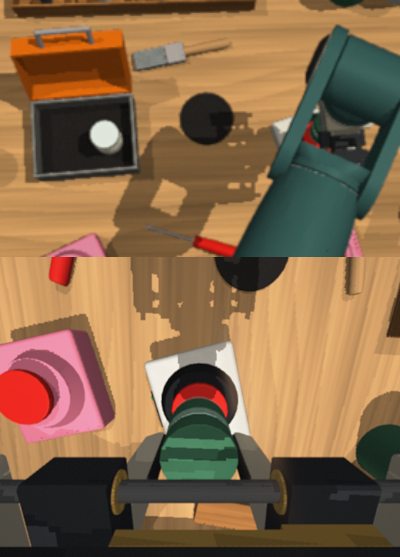

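The upper half shows the lid open, with the white jar standing alone in the case. In the wrist half the green jar is held over the white mixer's pad, centred at u≈280 against the predicted 278. I correct by 5 mm and press.

>>> jog_arm(plan=[[[40,-5,0,10,0],[40,0,0,15,0],[40,0,0,15,0],[40,0,0,10,0],[40,0,0,3,0]]])

```text
clock: 14.85
eef_pos: [0.524, -0.2395, 0.1546]
ee_rot: [[-0.055, 0.998, -0.002], [0.998, 0.055, 0.001], [0.001, -0.002, -1.0]]
wrist_force: [0.2, 0.1, -2.5]
opening: 0.0534
grip_force: 30.0
```

>>> jog_arm(plan=[[[40,0,0,3,0],[40,0,0,3,0],[40,0,0,3,0],[40,0,0,3,0],[40,0,0,3,0]]])

```text
clock: 15.35
eef_pos: [0.5248, -0.24, 0.1423]
ee_rot: [[-0.055, 0.998, 0.001], [0.998, 0.055, -0.0], [-0.001, 0.001, -1.0]]
wrist_force: [-3.5, 2.1, 8.0]
opening: 0.0534
grip_force: 30.0
```

>>> jog_arm(plan=[[[40,0,0,1,0],[40,0,0,1,0],[40,0,0,0,0],[40,0,0,0,0],[40,0,0,0,0]]])

```text
clock: 15.85
eef_pos: [0.5249, -0.2401, 0.1414]
ee_rot: [[-0.055, 0.998, 0.001], [0.998, 0.055, -0.001], [-0.001, 0.001, -1.0]]
wrist_force: [-6.6, 1.7, 14.6]
opening: 0.0537
grip_force: 30.0
```

Net contact is about 17 N and the jar's base is at about 0.093 m, so the pad is on its stop. I add 1 mm and hold.

>>> jog_arm(plan=[[[40,0,0,1,0],[40,0,0,0,0],[40,0,0,0,0],[40,0,0,0,0],[40,0,0,0,0]]])

```text
clock: 16.35
eef_pos: [0.525, -0.2402, 0.1413]
ee_rot: [[-0.055, 0.998, 0.002], [0.998, 0.055, -0.001], [-0.001, 0.002, -1.0]]
wrist_force: [-8.9, 3.4, 22.0]
opening: 0.053
grip_force: 30.0
```

>>> jog_arm(plan=[[[40,0,0,0,0],[40,0,0,0,0],[40,0,0,0,0],[40,0,0,0,0],[40,0,0,0,0]]])

```text
clock: 16.85
eef_pos: [0.525, -0.2402, 0.1413]
ee_rot: [[-0.055, 0.998, 0.002], [0.998, 0.055, -0.001], [-0.002, 0.002, -1.0]]
wrist_force: [-9.0, 3.4, 22.5]
opening: 0.0534
grip_force: 30.0
```

>>> jog_arm(plan=[[[40,0,0,0,0],[40,0,0,0,0],[40,0,0,0,0],[40,0,0,0,0],[40,0,0,0,0]]])

```text
clock: 17.35
eef_pos: [0.525, -0.2402, 0.1414]
ee_rot: [[-0.055, 0.998, 0.002], [0.998, 0.055, -0.001], [-0.002, 0.002, -1.0]]
wrist_force: [-8.6, 3.0, 22.1]
opening: 0.0536
grip_force: 30.0
```

>>> jog_arm(plan=[[[40,0,0,0,0],[40,0,0,0,0],[40,0,0,0,0],[40,0,0,0,0],[40,0,0,0,0]]])

```text
clock: 17.85
eef_pos: [0.525, -0.2402, 0.1413]
ee_rot: [[-0.055, 0.998, 0.002], [0.998, 0.055, -0.001], [-0.001, 0.002, -1.0]]
wrist_force: [-9.7, 2.8, 21.7]
opening: 0.0531
grip_force: 30.0
```

>>> jog_arm(plan=[[[40,0,0,0,0],[40,0,0,0,0],[40,0,0,0,0],[40,0,0,0,0],[40,0,0,0,0]]])

```text
clock: 18.35
eef_pos: [0.525, -0.2402, 0.1413]
ee_rot: [[-0.055, 0.998, 0.002], [0.998, 0.055, -0.001], [-0.001, 0.002, -1.0]]
wrist_force: [-9.7, 2.7, 21.4]
opening: 0.0537
grip_force: 30.0
```

The press held steady at about 24 N for 2.5 s. I lift and carry the jar to above the mat at (0.588, −0.023).

>>> jog_arm(plan=[[[40,0,0,-5,0],[40,0,0,-10,0],[40,0,0,-20,0],[40,0,0,-20,0],[40,0,0,-10,0]]])

```text
clock: 18.85
eef_pos: [0.525, -0.24, 0.2055]
ee_rot: [[-0.055, 0.998, 0.002], [0.998, 0.055, -0.001], [-0.001, 0.002, -1.0]]
wrist_force: [-0.0, 0.5, -2.1]
opening: 0.0535
grip_force: 30.0
```

>>> jog_arm(plan=[[[40,13,4.5,0,0],[40,25,9,0,0],[40,30,10.5,0,0],[40,30,10.5,0,0],[40,30,10.5,0,0]]])

```text
clock: 19.35
eef_pos: [0.5625, -0.1075, 0.2025]
ee_rot: [[-0.055, 0.998, -0.001], [0.998, 0.055, 0.001], [0.001, -0.001, -1.0]]
wrist_force: [-0.3, -1.0, -1.8]
opening: 0.0539
grip_force: 30.0
```

>>> jog_arm(plan=[[[40,30,10.5,0,0],[40,25,9,0,0],[40,18,6,0,0],[40,12,4,0,0],[40,0,0,0,0]]])

```text
clock: 19.85
eef_pos: [0.5872, -0.0215, 0.2028]
ee_rot: [[-0.057, 0.998, -0.001], [0.998, 0.057, 0.0], [0.0, -0.001, -1.0]]
wrist_force: [0.1, 0.2, -1.6]
opening: 0.0538
grip_force: 30.0
```

>>> jog_arm(plan=[[[40,0,0,0,0],[40,0,0,0,0],[40,0,0,0,0],[40,0,0,0,0],[40,0,0,0,0]]])

```text
clock: 20.35
eef_pos: [0.5872, -0.0234, 0.2038]
ee_rot: [[-0.055, 0.999, 0.0], [0.999, 0.055, 0.0], [0.0, 0.0, -1.0]]
wrist_force: [-0.2, 0.1, -2.5]
opening: 0.0535
grip_force: 30.0
```

Run:
```python
from h import *
np.set_printoptions(precision=4,suppress=True)
s=ctrl.read_state();print(s['eef_pos'],s['opening'],s['grip_force'],s['wrist_force'])
w=snap('wrist','w4')['frame']
for k in range(12):
    a=k*np.pi/6
    p=px('w4',(.5876+.055*np.cos(a),-.0226+.055*np.sin(a),.006)); cv2.circle(w,(int(p[0]),int(p[1])),2,(0,255,255),-1)
cv2.imwrite('pics/w4m.png',w)
```

```text
[ 0.5872 -0.0234  0.2038] 0.05354516781182901 29.99797946191393 [-0.191   0.1021 -2.5423]
```

View pics/w4m.png

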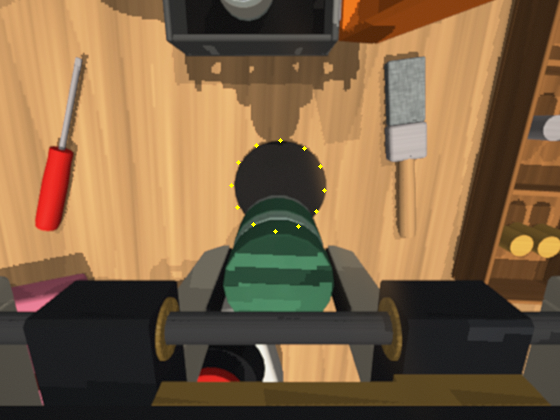

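The projected mat outline (yellow) matches the mat, whose centre is at about (279,185), within 1–2 px. The jar is upright in the grip, so I lower it.

>>> jog_arm(plan=[[[40,0,0,20,0],[40,0,0,35,0],[40,0,0,35,0],[40,0,0,28,0],[40,0,0,15,0]]])

```text
clock: 20.9
eef_pos: [0.5863, -0.0231, 0.0682]
ee_rot: [[-0.055, 0.998, -0.003], [0.998, 0.055, 0.0], [0.0, -0.003, -1.0]]
wrist_force: [-0.5, -0.3, -2.4]
opening: 0.0534
grip_force: 30.0
```

>>> jog_arm(plan=[[[40,0,0,6,0],[40,0,0,3,0],[40,0,0,2,0],[40,0,0,2,0],[40,0,0,1,0]]])

```text
clock: 21.4
eef_pos: [0.5876, -0.0231, 0.0574]
ee_rot: [[-0.055, 0.998, 0.001], [0.998, 0.055, -0.0], [-0.0, 0.001, -1.0]]
wrist_force: [-0.3, -0.3, -1.8]
opening: 0.0535
grip_force: 30.0
```

>>> jog_arm(plan=[[[40,0,0,1,0],[40,0,0,0,0],[40,0,0,0.5,0],[40,0,0,0,0],[40,0,0,0,0]]])

```text
clock: 21.9
eef_pos: [0.5872, -0.023, 0.0553]
ee_rot: [[-0.055, 0.998, -0.0], [0.998, 0.055, 0.0], [0.0, -0.0, -1.0]]
wrist_force: [-0.2, -0.9, -1.3]
opening: 0.0536
grip_force: 30.0
```

>>> jog_arm(plan=[[[40,0,0,0.5,0],[40,0,0,0,0],[40,0,0,0.5,0],[40,0,0,0,0],[40,0,0,0,0]]])

```text
clock: 22.4
eef_pos: [0.5873, -0.0231, 0.0546]
ee_rot: [[-0.055, 0.998, 0.0], [0.998, 0.055, -0.0], [-0.0, 0.0, -1.0]]
wrist_force: [-2.6, -0.7, 4.2]
opening: 0.0535
grip_force: 30.0
```

The jar has contact: wrist z went from −2 to +4 N. I open the fingers and retreat straight up.

>>> jog_arm(plan=[[[56,0,0,0,0],[60,0,0,0,0],[66,0,0,0,0],[74,0,0,0,0],[74,0,0,0,0]]])

```text
clock: 22.9
eef_pos: [0.5873, -0.023, 0.0542]
ee_rot: [[-0.055, 0.998, -0.0], [0.998, 0.055, 0.0], [0.0, -0.0, -1.0]]
wrist_force: [0.2, -0.1, -0.1]
opening: 0.0735
grip_force: 0.0
```

>>> jog_arm(plan=[[[74,0,0,0,0],[74,0,0,-10,0],[74,0,0,-20,0],[74,0,0,-35,0],[74,0,0,-40,0]]])

```text
clock: 23.4
eef_pos: [0.5867, -0.023, 0.1603]
ee_rot: [[-0.055, 0.998, -0.001], [0.998, 0.055, 0.0], [0.0, -0.001, -1.0]]
wrist_force: [0.3, -0.3, -0.1]
opening: 0.0743
grip_force: 0.0
```

>>> jog_arm(plan=[[[74,0,0,-40,0],[74,0,0,-20,0],[74,-30,-20,0,0],[74,-40,-25,0,0],[74,-40,-25,0,0]]])

```text
clock: 23.9
eef_pos: [0.5226, -0.1375, 0.2202]
ee_rot: [[-0.057, 0.998, 0.001], [0.998, 0.057, -0.0], [-0.0, 0.001, -1.0]]
wrist_force: [1.4, -0.6, -0.1]
opening: 0.074
grip_force: 0.0
```

>>> jog_arm(plan=[[[74,-40,-25,0,0],[74,-30,-20,0,0],[74,0,0,0,0],[74,0,0,0,0],[74,0,0,0,0]]])

```text
clock: 24.4
eef_pos: [0.4827, -0.2085, 0.2197]
ee_rot: [[-0.056, 0.998, 0.0], [0.998, 0.056, 0.0], [0.0, 0.0, -1.0]]
wrist_force: [-0.2, 0.2, 0.8]
opening: 0.0739
grip_force: 0.0
```

Run:
```python
from h import *
s=ctrl.read_state();print(s['eef_pos'],s['wrist_force'])
im=snap('top','top5')['frame'];sc=snap('scene','sc5')['frame']
cv2.imwrite('pics/m5.png',np.vstack([cv2.resize(im[110:290,140:420],(467,300)),cv2.resize(sc[140:320,180:460],(467,300))]))
print(px('top5',(.5876,-.0226,.086)))
```

```text
[ 0.48271133 -0.20850707  0.21966009] [-0.22397515  0.20100542  0.77401623]
[284.13823439 186.68793865]
```

View pics/m5.png

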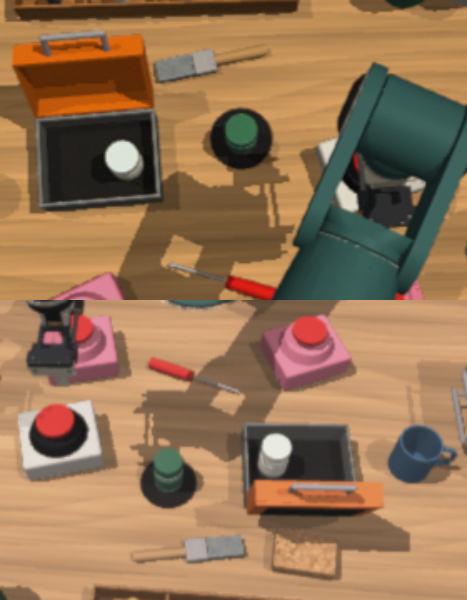

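Both views show the green jar standing upright and centred on the mat, at about top px (284,188) against the predicted (284,187). The lid is open, the white jar stands in the case, the pad is up and the bystanders have not moved. I hand the job in.

```bash
python3 -c "
from station import ctrl
print(ctrl.finish_job())"
```

```text
the job is handed in; nothing more can be done
None
```

I handed the job in at about 24.5 s: the lid stands open, the green jar was pressed fully down on the red pad for 2.5 s and now stands upright on the mat, and the white jar is still in the case. The verdict was not shown to me.

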